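# Fit the jig plate on the printer's turntable

## Robot

A 7-joint arm with a two-finger parallel gripper is mounted at the origin on the work surface. World frame = base frame: x ahead of the robot, y to its left, z up, the work surface at z = 0. Lengths are in m, angles in rad, forces in N, time in s.
With the tool pointing down it reaches from about 0.4 to 0.85 m from the base axis. Payload 4.5 kg.
Tool frame: the origin (TCP) lies on the centre line of the jaws, within the pads' length; the fingertips stand 11 mm ahead of it and the grasp point (between the pads) lies 8 mm behind it; z points along the fingers, y is the direction in which the jaws open and shut (so a half turn about z gives the same grasp; the last joint's range is limited). The gripper opens to 88 mm and grips with 3 to 60 N. Pads are 18 mm wide; open, the fingers measure 123 mm over their backs; the gripper's body (75 mm by 187 mm) begins 45 mm behind the grasp point.
Start: joints at [1.349, 0.689, -0.195, 1.565, 0.157, 0.902, -0.215], TCP at [0.158, -0.605, 0.25] pointing down, gripper open.
Joint ranges: [-3.01, 3.01], [-0.46, 2.08], [-1.47, 1.51], [0.13, 2.56], [-1, 4.14], [0.04, 2.09], [-2.66, 2.66]. Speed limits (rad/s): [2.57, 2.57, 3.14, 3.14, 3.14, 3.14, 3.14].

## Interface

Orientations are given as a unit quaternion [x, y, z, w].
In Python, from plant import r, snapshot gives the robot as it stands.
- The arm moves only by the tool drive_tool, never from a script. Its argument "commands" is a list of rows, each an object of numbers: "wx", "wy", "wz": the turn, a rotation vector about the tool's x, y, z in rad; "dx", "dy", "dz": the shift along the tool's x, y, z in m; "claw": the opening, from 0 (shut) to 1 (fully open). A call has 1 to 12 rows; each row shifts and turns the commanded pose from where the row before left it, along the tool's axes as they then stand; what a row does not reach is not made up. A row lasts 1/10 s, in which the tool goes at most 50 mm and 8.59 degrees, less where a joint would pass 70% of its speed; a pose out of reach is approached as far as the arm can. A call is refused whole if a number of a shift passes 0.05 or a number of a turn 0.15, either way. A call with a gripper value outside its range is refused whole. The fingers move at their own pace and stop on an object; "grip_force" is the grip in N (left out, the last holds). Time passes only in rows, so rows that do not move let the fingers close. It gives the time, the measured TCP pose, the force and the opening at its end, in the units of the state.
- r.get_state(): the state, without advancing time (a new reading comes with each control period).
- snapshot(name): name is "side" or "top" or "wrist"; returns a dict with "color" (480x640x3 uint8, red, green, blue), "fx", "fy", "cx", "cy" (pixels), "world_to_cam" (4x4, takes a point from world to camera coordinates); the wrist camera has in their place "T_tool_cam" (4x4, takes a point from camera to tool coordinates, whose origin is the TCP and whose axes are the flange's). Camera axes: x right, y up, looking along -z (the intrinsics and any distortion apply to the point x, -y, -z); pixel columns grow to the right and rows downward; lengths in m; the calibration is good to about 2 mm. A picture is of the moment at which its call begins: read the wrist's pose just before it. There is no depth.
- r.finish_job(): hands the job in, once; it reports no verdict.
The state is a dict: "clock": time; "q": joint angles; "qd": joint speeds; "joint_torque": joint torques, N m; "tool_pos": TCP position; "eef_rot": TCP orientation; "contact_force": force on the tool from outside, world axes, zero at the start; "moment": the same for the moment, N m; "opening": opening from 0.0 (shut) to 1.0 (fully open).
Only numpy, scipy, OpenCV 4.12 (cv2) and the standard library are available. Lean on these libraries where they do the work, as an engineer would, in place of code of your own. Each camera call takes 0.05 s, during which the arm holds its last target. There are 200 camera calls.

## Task

Take the blue jig plate from the cork mat by its orange bar and fit it onto the printer's turntable: put its middle hole over the central spigot, turn the plate under light pressure until all four brass studs enter its four corner holes, and leave it lying flat, fully home on the disc, and let go of it. Never force it onto the turntable (a light hand is enough; 80 N is too much), and do not shift the mug, the ink bottle or the picture frame.

Things in the scene. Friction and masses are not known exactly. Their poses are not given: they have to be found in the camera images.
- plate_grip (a point): Centre of the orange bar on the loose blue jig plate (0.2 to 0.4 kg). Bar: 52 mm long (this point's x), 16 mm wide (y, grasp across it), 20 mm high, on two end posts, 16 mm clear above the plate. z up. Plate: 100 x 100 mm (sides along x, y), 10 mm thick; its underside is 36 mm below this point. It starts flat on a cork mat 4 mm thick.
- plate_bore (a point): Middle of the plate's underside, 36 mm below plate_grip, same axes: centre of its 21.5 mm through hole, which lies under the bar. Four more through holes, 10 mm diameter, at x = +-24.7 mm, y = +-24.7 mm.
- disc_face (a point): Centre of the upper face of the dark metal disc (128 mm diameter), 55 mm above the bench; z up, x and y those of the housing. Here a steel spigot of 20 mm diameter rises 20 mm (top 5 mm taper to 12 mm). Resting on the stud tops, the plate's underside is 8 mm above this point; fully home it is level with it.
- spigot_top (a point): Top of the spigot, 20 mm above disc_face, same axes. Four brass studs (8 mm diameter, 8 mm tall, 1.5 mm chamfer) stand round it in a square, 49.4 mm between neighbours, 35 mm from the axis. Their angle is NOT given by these axes: see it, or feel for it by turning the plate on them. It drops on when right to about 2 degrees.
- mug: White ceramic mug, 82 mm diameter, 95 mm high, standing on the bench; origin under its centre. Leave alone.
- ink: Blue ink bottle, 44 mm diameter, 90 mm high, standing on the bench; origin under its centre. Leave alone.
- frame: Wooden picture frame lying flat on the bench, 130 x 180 mm (x, y), 18 mm high; origin under its centre. Leave alone.
- turntable: Fixed grey housing, 170 x 170 x 43 mm, with the disc on top; origin under its centre, on the bench. The disc is locked by its brake at an angle to the housing that differs every time, never square with it, and is not reported. Any of four plate angles a quarter turn apart fits the studs.

How it is judged:
On the way, in this order (a step that is already met when the one before it is completed fails the run):
1. the plate is lifted clear of the mat (height (world z) of plate_grip above 0.07 m), for 0.2 s.
2. the plate is level over the spigot, down on the studs or lower (horizontal distance between plate_grip and disc_face below 0.003 m and angle between plate_grip's own z axis and vertical below 0.05 rad and z of plate_grip in the frame of disc_face below 0.049 m), for 0.2 s.
At the end, for the whole second after the job is handed in: The plate lies flat (within 0.05 rad) and fully home on the disc (bar centre 33 to 38.5 mm above the disc face), centred on the spigot within 3 mm, at rest and released; the mug, the ink bottle and the frame are within 20 mm of where they stood (horizontal distance between plate_grip and disc_face below 0.003 m and angle between plate_grip's own z axis and vertical below 0.05 rad and z of plate_grip in the frame of disc_face between 0.033 and 0.0385 m and linear speed of plate below 0.02 m/s and distance of each of mug, ink, frame from where it was at the start of the episode below 0.02 m); the robot touches nothing.
It fails at once if the plate is forced: more than 80 N between plate and turntable (contact force between plate and turntable above 80 N).
It fails at once if the mug is shifted more than 20 mm (distance of mug from where it was at the start of the episode above 0.02 m).
It fails at once if the ink is shifted more than 20 mm (distance of ink from where it was at the start of the episode above 0.02 m).
It fails at once if the frame is shifted more than 20 mm (distance of frame from where it was at the start of the episode above 0.02 m).
It also fails if it takes over 58 s, if anything falls off the work surface, if the arm or the gripper's body presses on something with over 40 N, if the wrist force passes 120 N, or if a joint passes its speed limit or range.

## Working session

There is one attempt and no reset: what is moved stays moved. The work goes in short steps, Python scripts to look and compute and a tool call to move; the robot and the scene stay as the last step left them, time stands still between calls to the robot, and variables do not carry over. Pictures are saved under pics/ and viewed, on a budget of 10 in all, crops included, one or two more only if the job needs it, and the job is handed in when it is done.

Besides the shell and the picture viewer there is one more tool, called after "Request:" in YAML: its name, and indented under it one key for each argument. drive_tool: Moves the arm, as the interface text tells. Its arguments: {"type":"object","properties":{"commands":{"type":"array","items":{"type":"object","properties":{"wx":{"type":"number"},"wy":{"type":"number"},"wz":{"type":"number"},"dx":{"type":"number"},"dy":{"type":"number"},"dz":{"type":"number"},"claw":{"type":"number"}}}},"grip_force":{"type":"number"}},"required":["commands"]}

```bash
ls; mkdir -p pics; python3 - <<'E'
from plant import r, snapshot
import cv2,numpy as np
s=r.get_state(); print({k:np.round(v,3).tolist() for k,v in s.items()})
for n in("top","side"):
    d=snapshot(n); cv2.imwrite(f"pics/{n}0.png",d["color"][:,:,::-1]); print(n,{k:np.round(v,3).tolist() for k,v in d.items() if k!="color"})
a=cv2.imread("pics/top0.png");b=cv2.imread("pics/side0.png")
E
```

```text
pics
{'clock': 0.0, 'q': [1.349, 0.69, -0.195, 1.566, 0.157, 0.902, -0.215], 'qd': [0.0, 0.001, -0.001, 0.001, -0.001, -0.001, -0.0], 'joint_torque': [0.0, -52.756, -1.267, -15.343, -0.053, 0.007, 0.0], 'tool_pos': [0.158, -0.604, 0.249], 'eef_rot': [0.992, 0.128, -0.0, -0.001], 'contact_force': [-0.351, -0.141, -0.156], 'moment': [-0.012, -0.055, -0.032], 'opening': 0.998}
top {'fx': 523.717, 'fy': 523.717, 'cx': 311.005, 'cy': 237.903, 'world_to_cam': [[0.015, -1.0, 0.004, 0.028], [0.982, 0.015, 0.189, -0.618], [-0.189, 0.001, 0.982, -0.804], [0.0, 0.0, 0.0, 1.0]]}
side {'fx': 503.531, 'fy': 503.531, 'cx': 313.344, 'cy': 238.869, 'world_to_cam': [[0.996, -0.083, -0.017, -0.587], [0.067, 0.647, 0.76, -0.118], [-0.052, -0.758, 0.65, -0.927], [0.0, 0.0, 0.0, 1.0]]}
```

View pics/top0.png

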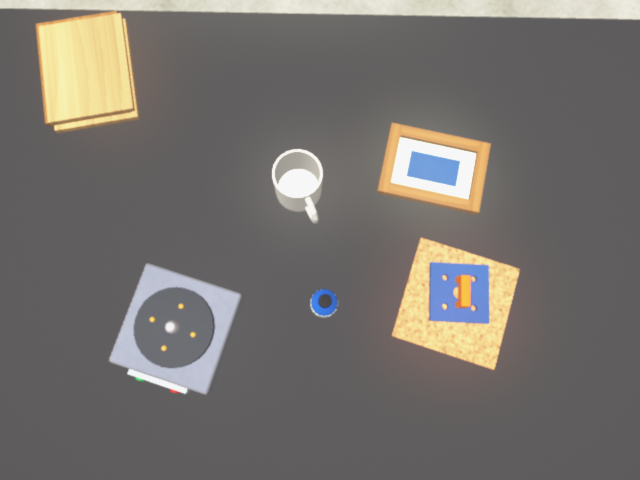

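View pics/side0.png

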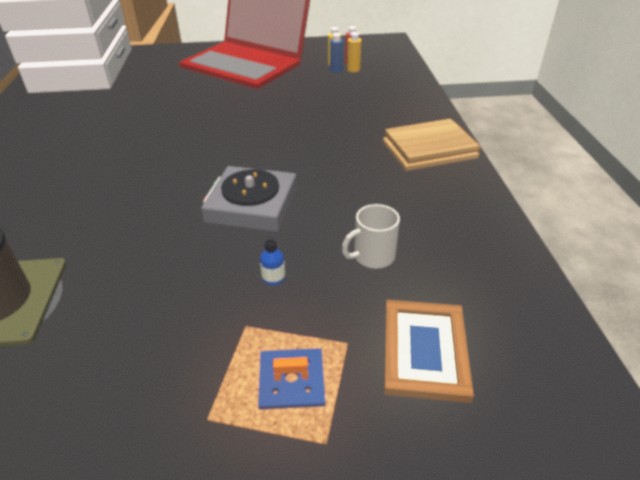

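Top view: turntable centre ≈(171,327) with brass studs at (181,306), (152,319), (193,335), (164,348). Blue plate ≈(460,293) with its bar along the image vertical (≈ world x), and the ink bottle ≈(323,303) between them. The side view agrees.

```bash
cat > h.py <<'E'
import numpy as np, cv2
from scipy.spatial.transform import Rotation as R
from plant import r, snapshot
def cam(d,s=None):
    if "world_to_cam" in d: return np.linalg.inv(np.array(d["world_to_cam"]))
    T=np.eye(4);T[:3,:3]=R.from_quat(s["eef_rot"]).as_matrix();T[:3,3]=s["tool_pos"]
    return T@np.array(d["T_tool_cam"])
def cast(d,uv,z,s=None):
    T=cam(d,s);uv=np.atleast_2d(uv).astype(float)
    v=np.c_[(uv[:,0]-d["cx"])/d["fx"],-(uv[:,1]-d["cy"])/d["fy"],-np.ones(len(uv))]@T[:3,:3].T
    return T[:3,3]+v*((z-T[2,3])/v[:,2])[:,None]
def blobs(d,lo,hi,amin=5,roi=None):
    m=cv2.inRange(cv2.cvtColor(d["color"],cv2.COLOR_RGB2HSV),lo,hi)
    if roi: k=np.zeros_like(m);x0,y0,x1,y1=roi;k[y0:y1,x0:x1]=255;m&=k
    n,_,st,c=cv2.connectedComponentsWithStats(m)
    return m,[(st[i,4],c[i]) for i in range(1,n) if st[i,4]>=amin]
def rect(d,m,z,s=None):
    c=max(cv2.findContours(m,0,1)[0],key=cv2.contourArea)
    w=cast(d,c[:,0],z,s)[:,:2]
    rc=cv2.minAreaRect((w*1000).astype(np.float32)); return rc
E
python3 - <<'E'
from h import *
d=snapshot("top")
m,b=blobs(d,(105,120,60),(130,255,255),50,(420,250,500,335)); print("plate",rect(d,m,.014))
m,b=blobs(d,(3,200,150),(20,255,255),20,(440,268,480,315));print(b,"bar",rect(d,m,.050))
m,b=blobs(d,(8,120,100),(30,255,255),4,(130,285,215,370));p=cast(d,[c for a,c in b],.063);print(b,p)
q=p-p.mean(0);print(p.mean(0),np.linalg.norm(q,axis=1),np.degrees(np.arctan2(q[:,1],q[:,0]))%90)
print("spig",cast(d,[171,327],.075),"ink",cast(d,[324,302],.09),"mug",cast(d,[298,178],.095),"mughandle",cast(d,[314,220],.05))
w=snapshot("wrist");print({k:np.round(v,3).tolist() for k,v in w.items() if k!="color"})
E
```

```text
plate ((536.1970825195312, -216.6254119873047), (96.21978759765625, 95.30619812011719), 88.05999755859375)Traceback (most recent call last):
  File "<stdin>", line 4, in <module>
  File "h.py", line 18, in rect
    c=max(cv2.findContours(m,0,1)[0],key=cv2.contourArea)
ValueError: max() iterable argument is empty
```

```bash
python3 - <<'E'
from h import *
d=snapshot("top")
hsv=cv2.cvtColor(d["color"],cv2.COLOR_RGB2HSV);print(hsv[[280,291,300],466],hsv[291,459],hsv[306,181],hsv[348,164])
m,b=blobs(d,(5,215,225),(30,255,255),20,(461,268,480,315));print(b)
if b: print("bar",rect(d,m,.050))
m,b=blobs(d,(8,120,100),(30,255,255),4,(130,285,215,370));p=cast(d,[c for a,c in b],.063);print(b,p)
q=p-p.mean(0);print(p.mean(0),np.linalg.norm(q,axis=1),np.degrees(np.arctan2(q[:,1],q[:,0]))%90)
print("spig",cast(d,[171,327],.075),"ink",cast(d,[324,302],.09),"mug",cast(d,[298,178],.095),"mughandle",cast(d,[314,220],.05))
w=snapshot("wrist");print({k:np.round(v,3).tolist() for k,v in w.items() if k!="color"})
E
```

```text
[[ 21 185 247]
 [ 22 184 247]
 [ 21 185 247]] [ 11 174 218] [ 25 133 245] [ 25 134 245]
[]
[(np.int32(22), array([180.90909091, 305.90909091])), (np.int32(21), array([152., 319.])), (np.int32(21), array([192.85714286, 334.19047619])), (np.int32(22), array([163.72727273, 347.81818182]))] [[0.50279263 0.24312009 0.063     ]
 [0.48143837 0.2877575  0.063     ]
 [0.45866765 0.22149368 0.063     ]
 [0.43690651 0.26608415 0.063     ]]
[0.46995129 0.25461385 0.063     ] [0.03479454 0.03507783 0.03498952 0.03497892] [70.71105002 70.88446945 71.18665219 70.85741643]
spig [[0.46914223 0.25364382 0.075     ]] ink [[0.51059475 0.0153108  0.09      ]] mug [[0.70852542 0.05938801 0.095     ]] mughandle [[0.64979775 0.03235691 0.05      ]]
{'fx': 431.615, 'fy': 431.615, 'cx': 325.86, 'cy': 241.055, 'T_tool_cam': [[0.001, 0.949, 0.314, 0.082], [1.0, -0.0, -0.001, -0.0], [-0.001, 0.314, -0.949, -0.134], [0.0, 0.0, 0.0, 1.0]]}
```

Request:
drive_tool:
  commands:
    - {"wz": 0.145}
    - {"wz": 0.146}
    - {"dx": 0.036, "dy": -0.04}
    - {"dx": 0.036, "dy": -0.04}
    - {"dx": 0.036, "dy": -0.04}
    - {"dx": 0.036, "dy": -0.04}
    - {"dx": 0.036, "dy": -0.04}
    - {"dx": 0.036, "dy": -0.04}
    - {"dx": 0.036, "dy": -0.04}
    - {"dx": 0.036, "dy": -0.04}
    - {"dx": 0.036, "dy": -0.04}
    - {"dx": 0.036, "dy": -0.04}

```text
validation failed for argument at $.co...
```

Request:
drive_tool:
  commands:
    - {"dx": 0.004, "dy": -0.001, "dz": 0.02}
    - {"dz": 0.04}
    - {"dz": 0.04}
    - {}
    - {}
    - {}

```text
validation failed for argument at $.co...
```

```bash
python3 - <<'E'
from h import *
s=r.get_state();print(s["q"],s["tool_pos"],np.degrees(R.from_quat(s["eef_rot"]).as_euler("ZYX")))
w=snapshot("wrist");cv2.imwrite("pics/w1.png",w["color"][:,:,::-1])
E
```

```text
[ 1.3488102   0.68950046 -0.19456114  1.56574511  0.15730056  0.90253204
 -0.21512722] [ 0.15805337 -0.60441488  0.24937273] [ 1.46566262e+01  3.34929583e-03 -1.79954431e+02]
```

View pics/w1.png

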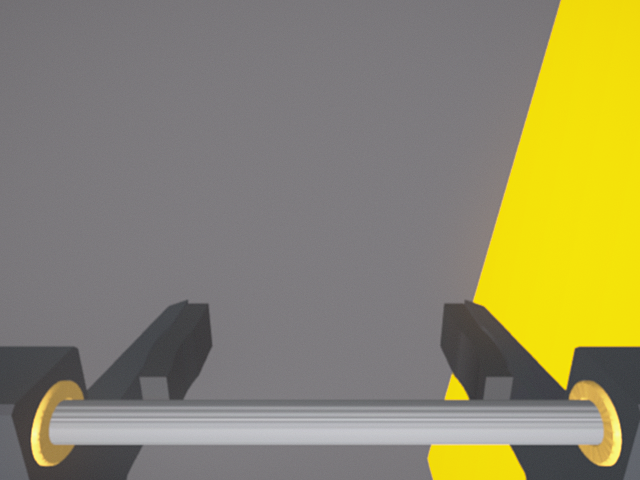

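The picture shows only the bench and the fingers (tips at about (190,305) and (460,305)), because the move was refused. The rows probably need every field, so I'll fill them all in.

Request:
drive_tool:
  commands:
    - {"dx": 0, "dy": 0, "dz": 0, "wx": 0, "wy": 0, "wz": 0.145, "claw": 1}
    - {"dx": 0, "dy": 0, "dz": 0, "wx": 0, "wy": 0, "wz": 0.146, "claw": 1}
    - {"dx": 0.036, "dy": -0.04, "dz": 0, "wx": 0, "wy": 0, "wz": 0, "claw": 1}
    - {"dx": 0.036, "dy": -0.04, "dz": 0, "wx": 0, "wy": 0, "wz": 0, "claw": 1}
    - {"dx": 0.036, "dy": -0.04, "dz": 0, "wx": 0, "wy": 0, "wz": 0, "claw": 1}

```text
clock: 0.8
tool_pos: [0.2633, -0.4956, 0.2497]
eef_rot: [1.0, -0.018, 0.0, 0.0]
contact_force: [0.6, -0.7, 0.2]
opening: 1.002
```

Request:
drive_tool:
  commands:
    - {"dx": 0.036, "dy": -0.04, "dz": 0, "wx": 0, "wy": 0, "wz": 0, "claw": 1}
    - {"dx": 0.036, "dy": -0.04, "dz": 0, "wx": 0, "wy": 0, "wz": 0, "claw": 1}
    - {"dx": 0.036, "dy": -0.04, "dz": 0, "wx": 0, "wy": 0, "wz": 0, "claw": 1}
    - {"dx": 0.036, "dy": -0.04, "dz": 0, "wx": 0, "wy": 0, "wz": 0, "claw": 1}
    - {"dx": 0.036, "dy": -0.04, "dz": 0, "wx": 0, "wy": 0, "wz": 0, "claw": 1}
    - {"dx": 0.036, "dy": -0.04, "dz": 0, "wx": 0, "wy": 0, "wz": 0, "claw": 1}
    - {"dx": 0.036, "dy": -0.03, "dz": 0.01, "wx": 0, "wy": 0, "wz": 0, "claw": 1}
    - {"dx": 0.026, "dy": 0, "dz": 0.03, "wx": 0, "wy": 0, "wz": 0, "claw": 1}
    - {"dx": 0, "dy": 0, "dz": 0.03, "wx": 0, "wy": 0, "wz": 0, "claw": 1}
    - {"dx": 0, "dy": 0, "dz": 0.03, "wx": 0, "wy": 0, "wz": 0, "claw": 1}
    - {"dx": 0, "dy": 0, "dz": 0, "wx": 0, "wy": 0, "wz": 0, "claw": 1}
    - {"dx": 0, "dy": 0, "dz": 0, "wx": 0, "wy": 0, "wz": 0, "claw": 1}

```text
clock: 2.0
tool_pos: [0.5338, -0.2533, 0.15]
eef_rot: [1.0, -0.018, -0.0, -0.0]
contact_force: [0.2, 0.2, 0.0]
opening: 1.001
```

```bash
python3 - <<'E'
from h import *
s=r.get_state();print(s["q"],s["tool_pos"],np.degrees(R.from_quat(s["eef_rot"]).as_euler("ZYX")))
w=snapshot("wrist");cv2.imwrite("pics/w2.png",w["color"][:,:,::-1])
E
```

```text
[ 0.3923618   0.7744292  -0.04765079  1.76417942  0.05879595  0.60482651
 -1.29618721] [ 0.53377016 -0.25328443  0.14995077] [-2.02134606e+00  2.71865536e-02 -1.79997144e+02]
```

View pics/w2.png

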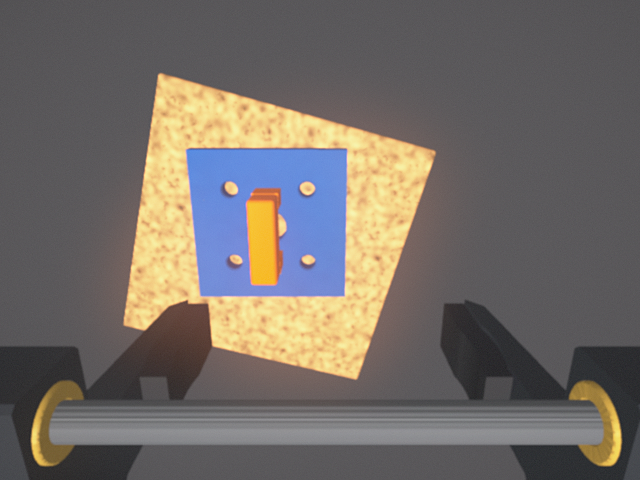

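The plate is clear of the fingers: its top face spans (188,149)–(347,296) and the bar top is about (262,240). I'll measure both.

```bash
python3 - <<'E'
from h import *
s=r.get_state();w=snapshot("wrist")
m,b=blobs(w,(105,100,60),(130,255,255),50,(150,120,400,299))
c=max(cv2.findContours(m,0,1)[0],key=cv2.contourArea)
print("plate",rect(w,m,.014,s))
ap=cv2.approxPolyDP(cv2.convexHull(c),8,True)[:,0];print(ap.tolist(),cast(w,ap,.014,s)[:,:2].round(4).tolist())
hsv=cv2.cvtColor(w["color"],cv2.COLOR_RGB2HSV);print(hsv[240,262],hsv[194,264],hsv[270,262])
m,b=blobs(w,(14,150,235),(25,255,255),50,(240,180,290,290));print(b,"bar",rect(w,m,.050,s))
h=[(231,188),(307,188),(308,260),(236,260)];print("holes",cast(w,h,.014,s)[:,:2].round(4).tolist(),cast(w,h,.014,s).mean(0))
E
```

```text
plate ((537.79248046875, -216.45523071289062), (98.53069305419922, 97.98228454589844), 87.96949768066406)
[[344, 151], [342, 295], [201, 295], [187, 151]] [[0.585, -0.2668], [0.4871, -0.2633], [0.4906, -0.166], [0.5884, -0.1696]]
[ 21 209 247] [ 11 180 228] [ 21 208 247]
[(np.int32(2078), array([261.09624639, 242.63618864]))] bar ((537.894775390625, -216.56105041503906), (14.429707527160645, 49.79216766357422), 88.06294250488281)
holes [[0.5643, -0.1944], [0.5627, -0.2427], [0.5137, -0.241], [0.5154, -0.1927]] [ 0.53904511 -0.21771729  0.014     ]
```

Request:
drive_tool:
  commands:
    - {"dx": 0.003, "dy": -0.019, "dz": 0, "wx": 0, "wy": 0, "wz": 0, "claw": 1}
    - {"dx": 0, "dy": -0.018, "dz": 0, "wx": 0, "wy": 0, "wz": 0, "claw": 1}
    - {"dx": 0, "dy": 0, "dz": 0.03, "wx": 0, "wy": 0, "wz": 0, "claw": 0.5}
    - {"dx": 0, "dy": 0, "dz": 0.03, "wx": 0, "wy": 0, "wz": 0, "claw": 0.5}
    - {"dx": 0, "dy": 0, "dz": 0.03, "wx": 0, "wy": 0, "wz": 0, "claw": 0.5}
    - {"dx": 0, "dy": 0, "dz": 0.018, "wx": 0, "wy": 0, "wz": 0, "claw": 0.5}
    - {"dx": 0, "dy": 0, "dz": 0.01, "wx": 0, "wy": 0, "wz": 0, "claw": 0.5}
    - {"dx": 0, "dy": 0, "dz": 0, "wx": 0, "wy": 0, "wz": 0, "claw": 0.5}
    - {"dx": 0, "dy": 0, "dz": 0, "wx": 0, "wy": 0, "wz": 0, "claw": 0.5}
  grip_force: 35

```text
clock: 3.0
tool_pos: [0.5391, -0.2168, 0.033]
eef_rot: [1.0, -0.018, 0.001, 0.0]
contact_force: [-0.2, 0.3, -0.0]
opening: 0.5
```

Request:
drive_tool:
  commands:
    - {"dx": 0, "dy": 0, "dz": 0, "wx": 0, "wy": 0, "wz": 0, "claw": 0.1}
    - {"dx": 0, "dy": 0, "dz": 0, "wx": 0, "wy": 0, "wz": 0, "claw": 0}
    - {"dx": 0, "dy": 0, "dz": 0, "wx": 0, "wy": 0, "wz": 0, "claw": 0}
    - {"dx": 0, "dy": 0, "dz": 0, "wx": 0, "wy": 0, "wz": 0, "claw": 0}
    - {"dx": 0, "dy": 0, "dz": 0, "wx": 0, "wy": 0, "wz": 0, "claw": 0}
    - {"dx": 0, "dy": 0, "dz": 0, "wx": 0, "wy": 0, "wz": 0, "claw": 0}
  grip_force: 35

```text
clock: 3.6
tool_pos: [0.5383, -0.2164, 0.0321]
eef_rot: [1.0, -0.018, 0.0, 0.0]
contact_force: [-0.8, 0.2, 4.1]
opening: 0.179
```

Request:
drive_tool:
  commands:
    - {"dx": 0, "dy": 0, "dz": -0.01, "wx": 0, "wy": 0, "wz": 0, "claw": 0}
    - {"dx": 0, "dy": 0, "dz": -0.02, "wx": 0, "wy": 0, "wz": 0, "claw": 0}
    - {"dx": 0, "dy": 0, "dz": -0.03, "wx": 0, "wy": 0, "wz": 0, "claw": 0}
    - {"dx": 0, "dy": 0, "dz": -0.03, "wx": 0, "wy": 0, "wz": 0, "claw": 0}
    - {"dx": 0, "dy": 0, "dz": -0.03, "wx": 0, "wy": 0, "wz": 0, "claw": 0}
    - {"dx": 0, "dy": 0, "dz": -0.03, "wx": 0, "wy": 0, "wz": 0, "claw": 0}
    - {"dx": 0, "dy": 0, "dz": -0.01, "wx": 0, "wy": 0, "wz": 0, "claw": 0}
    - {"dx": 0, "dy": 0, "dz": 0, "wx": 0, "wy": 0, "wz": 0, "claw": 0}
    - {"dx": 0, "dy": 0, "dz": 0, "wx": 0, "wy": 0, "wz": 0, "claw": 0}

```text
clock: 4.5
tool_pos: [0.5371, -0.2159, 0.1905]
eef_rot: [1.0, -0.018, -0.001, -0.0]
contact_force: [-0.1, 0.3, -3.9]
opening: 0.178
```

```bash
python3 - <<'E'
from h import *
s=r.get_state();print(s["tool_pos"],np.degrees(R.from_quat(s["eef_rot"]).as_euler("ZYX")),s["contact_force"],s["opening"])
w=snapshot("wrist");cv2.imwrite("pics/w3.png",w["color"][:,:,::-1])
E
```

```text
[ 0.53712974 -0.2159383   0.19047853] [-2.00726998e+00  1.35345666e-01 -1.79962524e+02] [-0.06519459  0.28179467 -3.91574503] 0.1781633375062286
```

View pics/w3.png

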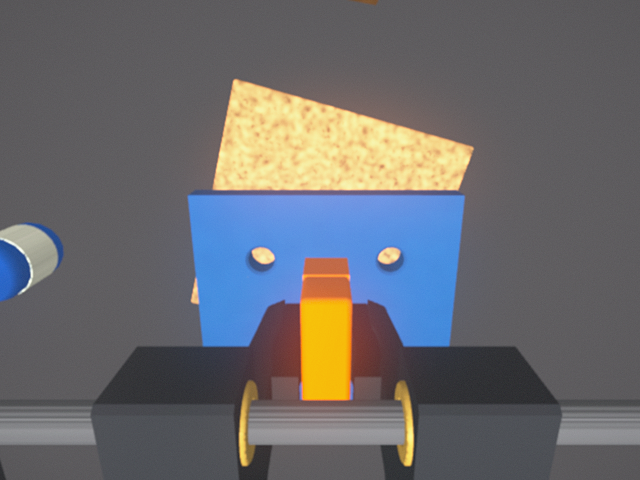

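The plate hangs level and square in the jaws: its far edge is horizontal at row ~195, its corners are at columns 190 and 463, and its holes at (262,258) and (390,258). Next I'll work out the offset in the hand and the move.

```bash
python3 - <<'E'
from h import *
w=snapshot("wrist");e=dict(tool_pos=[0,0,0],eef_rot=[0,0,0,1])
print(cast(w,[(262,256),(390,256),(192,196),(462,196)],.018,e))
s=r.get_state();M=R.from_quat(s["eef_rot"]).as_matrix()
print(M.T@(np.array([.46995,.2546,s["tool_pos"][2]])-s["tool_pos"]))
# refine disc from side view too
d=snapshot("side");m,b=blobs(d,(8,120,100),(30,255,255),4,(225,165,275,200));p=cast(d,[c for a,c in b],.063);print(b,p.mean(0))
q=p-p.mean(0);print(np.linalg.norm(q,axis=1),np.degrees(np.arctan2(q[:,1],q[:,0]))%90)
E
```

```text
[[ 0.02539612 -0.02411492  0.018     ]
 [ 0.0254177   0.02406815  0.018     ]
 [ 0.04837495 -0.04823297  0.018     ]
 [ 0.04843038  0.04888546  0.018     ]]
[-0.0833976  -0.4678316   0.00074192]
[(np.int32(13), array([234.38461538, 180.38461538]))] [0.43795208 0.26202868 0.063     ]
[0.] [0.]
```

Request:
drive_tool:
  commands:
    - {"dx": -0.004, "dy": -0.018, "dz": 0, "wx": 0, "wy": 0, "wz": 0, "claw": 0}
    - {"dx": -0.009, "dy": -0.036, "dz": 0, "wx": 0, "wy": 0, "wz": 0, "claw": 0}
    - {"dx": -0.009, "dy": -0.036, "dz": 0, "wx": 0, "wy": 0, "wz": 0, "claw": 0}
    - {"dx": -0.009, "dy": -0.036, "dz": 0, "wx": 0, "wy": 0, "wz": 0, "claw": 0}
    - {"dx": -0.009, "dy": -0.036, "dz": 0, "wx": 0, "wy": 0, "wz": 0, "claw": 0}
    - {"dx": -0.009, "dy": -0.036, "dz": 0, "wx": 0, "wy": 0, "wz": 0, "claw": 0}
    - {"dx": -0.009, "dy": -0.036, "dz": 0, "wx": 0, "wy": 0, "wz": 0, "claw": 0}
    - {"dx": -0.009, "dy": -0.036, "dz": 0, "wx": 0, "wy": 0, "wz": 0, "claw": 0}
    - {"dx": -0.009, "dy": -0.036, "dz": 0, "wx": 0, "wy": 0, "wz": 0, "claw": 0}
    - {"dx": -0.006, "dy": -0.03, "dz": 0, "wx": 0, "wy": 0, "wz": 0, "claw": 0}
    - {"dx": 0, "dy": 0, "dz": 0, "wx": 0, "wy": 0, "wz": 0, "claw": 0}
    - {"dx": 0, "dy": 0, "dz": 0, "wx": 0, "wy": 0, "wz": 0, "claw": 0}

```text
clock: 5.85
tool_pos: [0.4675, 0.1228, 0.191]
eef_rot: [1.0, -0.017, -0.001, 0.0]
contact_force: [0.5, -1.0, -2.4]
opening: 0.176
```

```bash
python3 - <<'E'
from h import *
s=r.get_state();print(s["tool_pos"],np.degrees(R.from_quat(s["eef_rot"]).as_euler("ZYX")))
w=snapshot("wrist");cv2.imwrite("pics/w4.png",w["color"][:,:,::-1])
m,b=blobs(w,(12,100,120),(30,255,255),20,(0,130,230,340));p=cast(w,[c for a,c in b],.063,s);print(b,p)
q=p-p.mean(0);print(p.mean(0),np.linalg.norm(q,axis=1),np.degrees(np.arctan2(q[:,1],q[:,0]))%90)
E
```

```text
[0.46751481 0.12281175 0.19101132] [-1.89927406e+00  7.18651338e-02  1.79955247e+02]
[(np.int32(197), array([128.7106599 , 182.17766497])), (np.int32(213), array([ 65.75586854, 217.94835681])), (np.int32(163), array([173.3803681 , 248.43558282])), (np.int32(176), array([112.46022727, 280.70454545]))] [[0.50423547 0.24228773 0.063     ]
 [0.48297378 0.28581802 0.063     ]
 [0.460515   0.22114055 0.063     ]
 [0.43935684 0.2645576  0.063     ]]
[0.47177027 0.25345098 0.063     ] [0.03433085 0.03425119 0.03421468 0.03426351] [71.02432649 70.9072449  70.79431723 71.08571324]
```

View pics/w4.png

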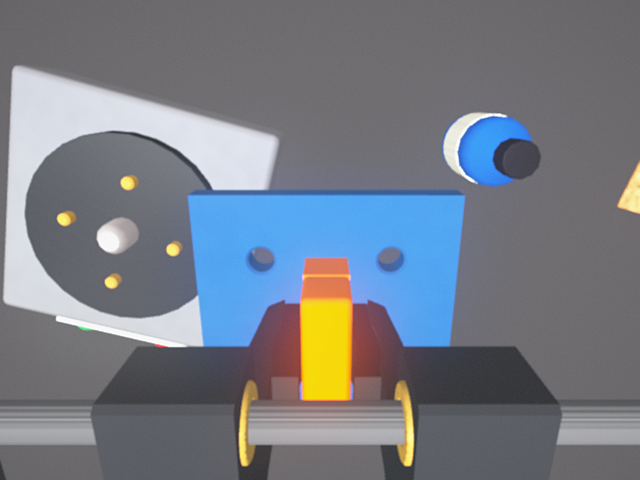

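Wrist view: disc at left with studs at (129,182), (66,218), (173,248) and (112,281), spigot base near (120,235). The stud angle of 70.95° agrees with the top view. The centres agree to 2 mm, so I'll use the mean (0.471, 0.254). Next I turn by −0.486 about the tool z, then move over the spigot.

Request:
drive_tool:
  commands:
    - {"dx": 0, "dy": 0, "dz": 0, "wx": 0, "wy": 0, "wz": -0.0972, "claw": 0}
    - {"dx": 0, "dy": 0, "dz": 0, "wx": 0, "wy": 0, "wz": -0.0972, "claw": 0}
    - {"dx": 0, "dy": 0, "dz": 0, "wx": 0, "wy": 0, "wz": -0.0972, "claw": 0}
    - {"dx": 0, "dy": 0, "dz": 0, "wx": 0, "wy": 0, "wz": -0.0972, "claw": 0}
    - {"dx": 0, "dy": 0, "dz": 0, "wx": 0, "wy": 0, "wz": -0.0972, "claw": 0}
    - {"dx": 0.015, "dy": -0.029, "dz": 0, "wx": 0, "wy": 0, "wz": 0, "claw": 0}
    - {"dx": 0.015, "dy": -0.029, "dz": 0, "wx": 0, "wy": 0, "wz": 0, "claw": 0}
    - {"dx": 0.015, "dy": -0.029, "dz": 0.01, "wx": 0, "wy": 0, "wz": 0, "claw": 0}
    - {"dx": 0.0156, "dy": -0.0294, "dz": 0.02, "wx": 0, "wy": 0, "wz": 0, "claw": 0}
    - {"dx": 0, "dy": 0, "dz": 0.02, "wx": 0, "wy": 0, "wz": 0, "claw": 0}
    - {"dx": 0, "dy": 0, "dz": 0.02, "wx": 0, "wy": 0, "wz": 0, "claw": 0}
    - {"dx": 0, "dy": 0, "dz": 0, "wx": 0, "wy": 0, "wz": 0, "claw": 0}

```text
clock: 7.1
tool_pos: [0.4708, 0.2508, 0.1192]
eef_rot: [0.975, 0.222, -0.003, 0.002]
contact_force: [-0.8, -0.7, -2.7]
opening: 0.173
```

Request:
drive_tool:
  commands:
    - {"dx": 0, "dy": 0, "dz": 0, "wx": 0, "wy": 0, "wz": 0, "claw": 0}
    - {"dx": 0, "dy": 0, "dz": 0, "wx": 0, "wy": 0, "wz": 0, "claw": 0}

```text
clock: 7.3
tool_pos: [0.4728, 0.2528, 0.1226]
eef_rot: [0.975, 0.223, 0.001, -0.0]
contact_force: [0.5, -0.6, -2.7]
opening: 0.18
```

```bash
python3 - <<'E'
from h import *
s=r.get_state();print(s["q"],s["tool_pos"],np.degrees(R.from_quat(s["eef_rot"]).as_euler("ZYX")),s["contact_force"],s["moment"])
M=R.from_quat(s["eef_rot"]).as_matrix();print(M.T@(np.array([.471,.254,s["tool_pos"][2]])-s["tool_pos"]))
d=snapshot("side");c=d["color"][100:260,160:340];cv2.imwrite("pics/s5.png",cv2.resize(c,None,fx=4,fy=3.6,interpolation=2)[:,:,::-1])
E
```

```text
[-0.54482383  0.76801187 -0.05410613  1.94663452  0.09198701  0.42781928
 -1.78924212] [0.47281687 0.25283596 0.12255899] [ 2.57256209e+01 -8.67676682e-02  1.79980464e+02] [ 0.51053021 -0.59768399 -2.72481346] [ 0.01954416 -0.03035035  0.03428062]
[-1.13152283e-03 -1.83729968e-03 -2.34003404e-06]
```

View pics/s5.png

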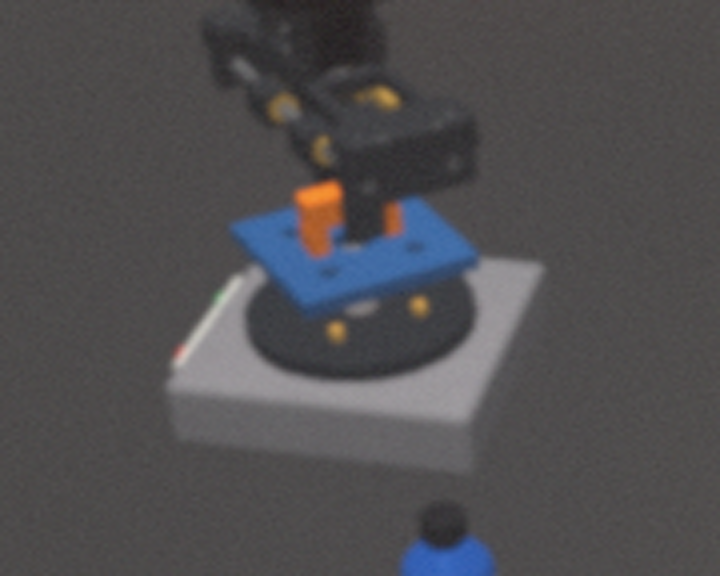

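The plate (underside ≈0.095) hangs level over the spigot, and two studs are visible below it at (337,331) and (419,306). I'll correct by (−1.1, −1.8) mm and lower gently, watching the force.

Request:
drive_tool:
  commands:
    - {"dx": -0.0011, "dy": -0.0018, "dz": 0, "wx": 0, "wy": 0, "wz": -0.004, "claw": 0}
    - {"dx": 0, "dy": 0, "dz": 0.008, "wx": 0, "wy": 0, "wz": 0, "claw": 0}
    - {"dx": 0, "dy": 0, "dz": 0.006, "wx": 0, "wy": 0, "wz": 0, "claw": 0}
    - {"dx": 0, "dy": 0, "dz": 0.003, "wx": 0, "wy": 0, "wz": 0, "claw": 0}
    - {"dx": 0, "dy": 0, "dz": 0, "wx": 0, "wy": 0, "wz": 0, "claw": 0}
    - {"dx": 0, "dy": 0, "dz": 0, "wx": 0, "wy": 0, "wz": 0, "claw": 0}

```text
clock: 7.95
tool_pos: [0.47, 0.2546, 0.1045]
eef_rot: [0.974, 0.225, -0.0, 0.0]
contact_force: [-0.0, -0.1, -3.3]
opening: 0.173
```

Request:
drive_tool:
  commands:
    - {"dx": 0, "dy": 0, "dz": 0.002, "wx": 0, "wy": 0, "wz": 0, "claw": 0}
    - {"dx": 0, "dy": 0, "dz": 0.002, "wx": 0, "wy": 0, "wz": 0, "claw": 0}
    - {"dx": 0, "dy": 0, "dz": 0, "wx": 0, "wy": 0, "wz": 0, "claw": 0}
    - {"dx": 0, "dy": 0, "dz": 0, "wx": 0, "wy": 0, "wz": 0, "claw": 0}

```text
clock: 8.35
tool_pos: [0.47, 0.2546, 0.1007]
eef_rot: [0.974, 0.225, -0.0, 0.0]
contact_force: [0.4, 0.4, -3.4]
opening: 0.179
```

Request:
drive_tool:
  commands:
    - {"dx": 0, "dy": 0, "dz": 0.002, "wx": 0, "wy": 0, "wz": 0, "claw": 0}
    - {"dx": 0, "dy": 0, "dz": 0.001, "wx": 0, "wy": 0, "wz": 0, "claw": 0}
    - {"dx": 0, "dy": 0, "dz": 0, "wx": 0, "wy": 0, "wz": 0, "claw": 0}
    - {"dx": 0, "dy": 0, "dz": 0, "wx": 0, "wy": 0, "wz": 0, "claw": 0}

```text
clock: 8.75
tool_pos: [0.4707, 0.2553, 0.0978]
eef_rot: [0.974, 0.226, 0.001, -0.0]
contact_force: [1.7, 0.5, -3.8]
opening: 0.176
```

Request:
drive_tool:
  commands:
    - {"dx": 0, "dy": 0, "dz": 0.001, "wx": 0, "wy": 0, "wz": 0, "claw": 0}
    - {"dx": 0, "dy": 0, "dz": 0.001, "wx": 0, "wy": 0, "wz": 0, "claw": 0}
    - {"dx": 0, "dy": 0, "dz": 0, "wx": 0, "wy": 0, "wz": 0, "claw": 0}
    - {"dx": 0, "dy": 0, "dz": 0, "wx": 0, "wy": 0, "wz": 0, "claw": 0}

```text
clock: 9.15
tool_pos: [0.4707, 0.2553, 0.0958]
eef_rot: [0.974, 0.226, 0.001, -0.0]
contact_force: [2.8, 2.6, -3.2]
opening: 0.178
```

Request:
drive_tool:
  commands:
    - {"dx": 0.0007, "dy": -0.0002, "dz": 0, "wx": 0, "wy": 0, "wz": 0, "claw": 0}
    - {"dx": 0, "dy": 0, "dz": 0.001, "wx": 0, "wy": 0, "wz": 0, "claw": 0}
    - {"dx": 0, "dy": 0, "dz": 0.001, "wx": 0, "wy": 0, "wz": 0, "claw": 0}
    - {"dx": 0, "dy": 0, "dz": 0, "wx": 0, "wy": 0, "wz": 0, "claw": 0}
    - {"dx": 0, "dy": 0, "dz": 0, "wx": 0, "wy": 0, "wz": 0, "claw": 0}

```text
clock: 9.65
tool_pos: [0.4708, 0.2553, 0.0937]
eef_rot: [0.974, 0.225, 0.0, -0.0]
contact_force: [3.2, 2.4, -2.0]
opening: 0.177
```

Request:
drive_tool:
  commands:
    - {"dx": 0, "dy": 0, "dz": 0.001, "wx": 0, "wy": 0, "wz": 0, "claw": 0}
    - {"dx": 0, "dy": 0, "dz": 0.001, "wx": 0, "wy": 0, "wz": 0, "claw": 0}
    - {"dx": 0, "dy": 0, "dz": 0, "wx": 0, "wy": 0, "wz": 0, "claw": 0}
    - {"dx": 0, "dy": 0, "dz": 0, "wx": 0, "wy": 0, "wz": 0, "claw": 0}

```text
clock: 10.05
tool_pos: [0.4708, 0.2553, 0.0917]
eef_rot: [0.974, 0.225, 0.0, -0.0]
contact_force: [2.8, 3.1, -2.4]
opening: 0.179
```

Request:
drive_tool:
  commands:
    - {"dx": 0.0005, "dy": -0.0004, "dz": 0.001, "wx": 0, "wy": 0, "wz": 0, "claw": 0}
    - {"dx": 0, "dy": 0, "dz": 0.001, "wx": 0, "wy": 0, "wz": 0, "claw": 0}
    - {"dx": 0, "dy": 0, "dz": 0, "wx": 0, "wy": 0, "wz": 0, "claw": 0}
    - {"dx": 0, "dy": 0, "dz": 0, "wx": 0, "wy": 0, "wz": 0, "claw": 0}
    - {"dx": 0, "dy": 0, "dz": 0, "wx": 0, "wy": 0, "wz": 0, "claw": 0}

```text
clock: 10.55
tool_pos: [0.4708, 0.2556, 0.0896]
eef_rot: [0.974, 0.225, -0.0, 0.0]
contact_force: [3.3, 2.2, -3.2]
opening: 0.174
```

Request:
drive_tool:
  commands:
    - {"dx": 0, "dy": 0, "dz": 0.001, "wx": 0, "wy": 0, "wz": 0, "claw": 0}
    - {"dx": 0, "dy": 0, "dz": 0.001, "wx": 0, "wy": 0, "wz": 0, "claw": 0}
    - {"dx": 0, "dy": 0, "dz": 0, "wx": 0, "wy": 0, "wz": 0, "claw": 0}
    - {"dx": 0, "dy": 0, "dz": 0, "wx": 0, "wy": 0, "wz": 0, "claw": 0}

```text
clock: 10.95
tool_pos: [0.4708, 0.2556, 0.0876]
eef_rot: [0.974, 0.225, -0.0, 0.0]
contact_force: [2.6, 1.6, -2.5]
opening: 0.174
```

The plate is 3.4 mm below stud-top level with no upward force, so the studs are in. I'll carry on to home.

Request:
drive_tool:
  commands:
    - {"dx": 0, "dy": 0, "dz": 0.001, "wx": 0, "wy": 0, "wz": 0, "claw": 0}
    - {"dx": 0, "dy": 0, "dz": 0.001, "wx": 0, "wy": 0, "wz": 0, "claw": 0}
    - {"dx": 0, "dy": 0, "dz": 0, "wx": 0, "wy": 0, "wz": 0, "claw": 0}
    - {"dx": 0, "dy": 0, "dz": 0, "wx": 0, "wy": 0, "wz": 0, "claw": 0}

```text
clock: 11.35
tool_pos: [0.4708, 0.2557, 0.0856]
eef_rot: [0.974, 0.225, -0.0, 0.0]
contact_force: [4.1, 1.6, -3.2]
opening: 0.178
```

Request:
drive_tool:
  commands:
    - {"dx": 0, "dy": 0, "dz": 0.001, "wx": 0, "wy": 0, "wz": 0, "claw": 0}
    - {"dx": 0, "dy": 0, "dz": 0.001, "wx": 0, "wy": 0, "wz": 0, "claw": 0}
    - {"dx": 0, "dy": 0, "dz": 0, "wx": 0, "wy": 0, "wz": 0, "claw": 0}
    - {"dx": 0, "dy": 0, "dz": 0, "wx": 0, "wy": 0, "wz": 0, "claw": 0}

```text
clock: 11.75
tool_pos: [0.4708, 0.2557, 0.0836]
eef_rot: [0.974, 0.225, -0.0, 0.0]
contact_force: [3.0, 1.0, -2.4]
opening: 0.171
```

Request:
drive_tool:
  commands:
    - {"dx": 0, "dy": 0, "dz": 0.0007, "wx": 0, "wy": 0, "wz": 0, "claw": 0}
    - {"dx": 0, "dy": 0, "dz": 0, "wx": 0, "wy": 0, "wz": 0, "claw": 0}
    - {"dx": 0, "dy": 0, "dz": 0, "wx": 0, "wy": 0, "wz": 0, "claw": 0}

```text
clock: 12.05
tool_pos: [0.4709, 0.2558, 0.0832]
eef_rot: [0.974, 0.225, 0.0, -0.0]
contact_force: [1.4, 1.3, 1.3]
opening: 0.178
```

Request:
drive_tool:
  commands:
    - {"dx": 0, "dy": 0, "dz": 0.0007, "wx": 0, "wy": 0, "wz": 0, "claw": 0}
    - {"dx": 0, "dy": 0, "dz": 0, "wx": 0, "wy": 0, "wz": 0, "claw": 0}
    - {"dx": 0, "dy": 0, "dz": 0, "wx": 0, "wy": 0, "wz": 0, "claw": 0}

```text
clock: 12.35
tool_pos: [0.4709, 0.2558, 0.0831]
eef_rot: [0.974, 0.225, 0.0, -0.0]
contact_force: [2.0, 0.7, 8.9]
opening: 0.174
```

It seats at TCP z 0.083 with about 12 N of light pressure, exactly the expected home height. Releasing.

Request:
drive_tool:
  commands:
    - {"dx": 0, "dy": 0, "dz": 0, "wx": 0, "wy": 0, "wz": 0, "claw": 0.5}
    - {"dx": 0, "dy": 0, "dz": 0, "wx": 0, "wy": 0, "wz": 0, "claw": 0.5}
    - {"dx": 0, "dy": 0, "dz": 0, "wx": 0, "wy": 0, "wz": 0, "claw": 0.5}
    - {"dx": 0, "dy": 0, "dz": 0, "wx": 0, "wy": 0, "wz": 0, "claw": 0.5}
    - {"dx": 0, "dy": 0, "dz": -0.02, "wx": 0, "wy": 0, "wz": 0, "claw": 0.5}
    - {"dx": 0, "dy": 0, "dz": -0.03, "wx": 0, "wy": 0, "wz": 0, "claw": 0.5}
    - {"dx": 0, "dy": 0, "dz": -0.04, "wx": 0, "wy": 0, "wz": 0, "claw": 0.5}
    - {"dx": 0, "dy": 0, "dz": -0.03, "wx": 0, "wy": 0, "wz": 0, "claw": 0.5}
    - {"dx": 0, "dy": 0.04, "dz": 0, "wx": 0, "wy": 0, "wz": 0, "claw": 0.5}
    - {"dx": 0, "dy": 0.04, "dz": 0, "wx": 0, "wy": 0, "wz": 0, "claw": 0.5}
    - {"dx": 0, "dy": 0, "dz": 0, "wx": 0, "wy": 0, "wz": 0, "claw": 0.5}
    - {"dx": 0, "dy": 0, "dz": 0, "wx": 0, "wy": 0, "wz": 0, "claw": 0.5}

```text
clock: 13.55
tool_pos: [0.5059, 0.1827, 0.202]
eef_rot: [0.975, 0.224, -0.001, 0.0]
contact_force: [-1.2, 0.8, -0.9]
opening: 0.502
```

```bash
python3 - <<'E'
from h import *
s=r.get_state();print(s["tool_pos"],s["contact_force"],s["opening"])
w=snapshot("wrist");cv2.imwrite("pics/w6.png",w["color"][:,:,::-1])
m,b=blobs(w,(105,100,60),(130,255,255),2000);print(b)
for z in(.065,.073): print(z,rect(w,m,z,s))
E
```

```text
[0.50589742 0.18267258 0.2020436 ] [-1.24302653  0.81875751 -0.90951963] 0.5021916057620255
[(np.int32(15946), array([205.79160918, 227.26219742]))]
0.065 ((470.5762939453125, 255.08135986328125), (101.11870574951172, 101.1019058227539), 26.14175796508789)
0.073 ((473.7890319824219, 254.0102081298828), (98.13847351074219, 98.1221694946289), 26.141775131225586)
```

View pics/w6.png

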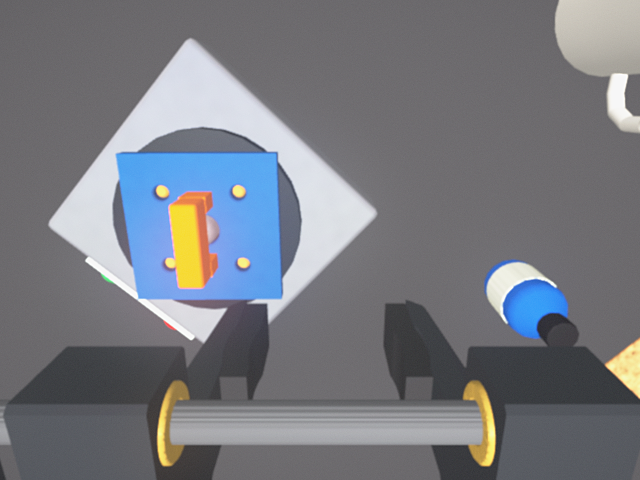

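All four brass studs show in the corner holes ((162,191), (238,191), (170,263), (243,263)). The plate is flat and free of the gripper, and the mug and ink bottle are undisturbed. Handing in.

```bash
python3 -c "
from plant import r
print(r.finish_job())"
```

```text
the job is handed in; nothing more can be done
None
```

The jig plate is on the turntable with all four studs in its corner holes. I released it and handed the job in at about 14 s; the hand-in gives no verdict.

- **Alignment:** I read the stud angle from the images as 70.9° (top and wrist cameras agreed to about 0.1°). I turned the plate to 26° before lowering it, so there was no need to turn it on the studs. It passed stud-top height with no upward force.
- **Seating:** It came to rest at the expected home height (tool at 0.083 m) under about 12 N. The sideways force readings while lowering stayed around 4 N.
- **Last look:** The final wrist picture shows a stud in each corner hole. The plate measures 101 mm square at the fully-home height, close to its true 100 mm. Its centre is within about 1.5 mm of the spigot, at 26.1°. The gripper is clear, and the mug and ink bottle look undisturbed.
- **What disagreed or went unchecked:** The two camera estimates of the disc centre differed by about 2 mm, so I used their mean. A stud check from the side camera found only one stud, so I dropped it. I did not measure the mug, ink bottle or frame again at the end, and the frame was not in the last picture. The arm touched none of them as far as I could tell. The first move call was refused because its rows lacked some fields; nothing moved.

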